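# Draw the hand pipette and hold it leaning over the dish

## Robot

A 7-joint arm with a two-finger parallel gripper is mounted at the origin on the work surface. World frame = base frame: x ahead of the robot, y to its left, z up, the work surface at z = 0. Lengths are in m, angles in rad, forces in N, time in s.
With the tool pointing down it reaches from about 0.4 to 0.85 m from the base axis. Payload 4.5 kg.
Tool frame: the origin (TCP) lies midway between the tips of the shut fingers; the grasp point (between the pads) lies 19 mm behind it; z points along the fingers, y is the direction in which the jaws open and shut (so a half turn about z gives the same grasp; the last joint's range is limited). The gripper opens to 88 mm and grips with 3 to 60 N. Pads are 18 mm wide; open, the fingers measure 123 mm over their backs; the gripper's body (75 mm by 187 mm) begins 45 mm behind the grasp point.
Start: joints at [1.292, 0.689, -0.195, 1.565, 0.157, 0.902, -0.215], TCP at [0.192, -0.595, 0.239] pointing down, gripper open.
Joint ranges: [-3.01, 3.01], [-0.46, 2.08], [-1.47, 1.51], [0.13, 2.56], [-1, 4.14], [0.04, 2.09], [-2.66, 2.66]. Speed limits (rad/s): [2.57, 2.57, 3.14, 3.14, 3.14, 3.14, 3.14].

## Interface

Orientations are given as a unit quaternion [x, y, z, w].
In Python, from plant import r gives the robot as it stands. The module is installed in compiled form; this text tells all that it offers.
- The arm moves only by the tool carry_out, never from a script. Its argument "commands" is a list of rows, each a list of 6 numbers: the shift along the tool's x, y, z in m, then the turn, a rotation vector about the tool's x, y, z in degrees. In form: [[dx, dy, dz, wx, wy, wz], ...]. A call has 1 to 12 rows; each row is the pose to reach, as a shift and turn from the pose commanded when the call began, along the tool's axes at that moment; what a row does not reach only later rows make up. A row lasts 1/10 s, in which the tool goes at most 50 mm and 8.59 degrees, less where a joint would pass 70% of its speed; a pose out of reach is approached as far as the arm can. A call with a gripper value outside its range is refused whole. "fingers" is the closure in counts, from 0 (fully open) to 255 (shut), set as the call begins (left out, the last holds). The fingers move at their own pace and stop on an object; "grip_force" is the grip in N (left out, the last holds). Time passes only in rows, so rows that repeat a pose let the fingers close. It gives the time, the measured TCP pose, the force and the opening at its end, in the units of the state.
- r.get_state(): the state, without advancing time (a new reading comes with each control period).
- r.snapshot(name): name is "scene" or "top" or "wrist"; returns a dict with "img" (420x560x3 uint8, blue, green, red), "intrinsics" (3x3 intrinsics, pixels), "extrinsics" (4x4, takes a point from camera to world coordinates); the wrist camera has in their place "tool_from_camera" (4x4, takes a point from camera to tool coordinates, whose origin is the TCP and whose axes are the flange's). Camera axes: x right, y down, z forward; pixel columns grow to the right and rows downward; lengths in m; the calibration is good to about 2 mm. A picture is of the moment at which its call begins: read the wrist's pose just before it. There is no depth.
- r.finish_job(): hands the job in, once; it reports no verdict.
Trained networks look in a picture, given as the dict that the camera call returned (one of the last four; its "shot" number tells which), for a name from the list of things; names that differ only in an ending like _2 or _b are one class to them, and where a whole thing is asked for, a point or a joint stands for the part that bears it (a point fixed in the world has none). Each returns a list of dicts, best first, with "p" (0 to 1); they miss things now and then, are a little off and sometimes report something else, mostly with a low value. They report only what shows in the picture. A call takes as long as a camera call. They do not tell look-alikes from the thing itself.
- r.spot_in(picture, label): "xyz" ([x, y, z] in m, in world coordinates, good to about 4 mm: the middle of the surface that is visible of it).
- r.spot_point(picture, label): "xyz" ([x, y, z] in m, in world coordinates, good to about 4 mm: a listed point, or the origin of a listed thing).
The state is a dict: "clock": time; "q": joint angles; "qd": joint speeds; "joint_torque": joint torques, N m; "tool_pos": TCP position; "eef_rot": TCP orientation; "contact_force": force on the tool from outside, world axes, zero at the start; "moment": the same for the moment, N m; "opening": opening from 0.0 (shut) to 1.0 (fully open).
Only numpy, scipy, OpenCV 4.12 (cv2) and the standard library are available. Lean on these libraries where they do the work, as an engineer would, in place of code of your own. Each camera call takes 0.05 s, during which the arm holds its last target.

## Task

Draw the hand pipette (the tool with the fine glass tip below and the thin push-button stem on top) up out of the tool rack, lean it over to about 45 degrees, tip downward, and bring its tip over the middle of the open round dish on the black warm stage, two to three centimetres above the dish's rim. Finish while holding it there, still and gripped in the air; do not touch the dish with the pipette, and leave the dish, the small lidded dish, the bottle and the other two tools in place.

Things in the scene. Friction and masses are not known exactly. Their poses are not given: they have to be found in the camera images.
- pipette: Hand pipette, slim and round, 174 mm long, about 45 g, upright in one of the rack's holes. Origin at its tip (lower end), z along it towards the push-button. From the tip: glass capillary 3-4 mm thick to 35 mm, cone to 55, steel barrel 13 mm thick to 95, flat collar 24 mm wide to 100 (rests on the rack's top plate), grey grip 15 mm thick to 155, stem 7 mm thick, 12 mm button at the top.
- pipette_grip (a point): Point on the pipette's axis in the grey grip (the part to grasp, 100 to 155 mm from the tip), 130 mm from the tip; at the start 140 mm above the bench, the pipette's top 184 mm.
- rack: White tool rack fixed to the bench, 70 x 200 mm, with two end cheeks and a 10 mm top plate whose upper face is 105 mm above the bench. Origin at the centre of its underside. Three through holes 17 mm wide in a row along its y axis at y = -62, 0, +62 mm hold one tool each, in varying order. Nothing taller than the rack stands within 80 mm of the row on either side along its x axis.
- warm_stage: Black flat warming plate fixed to the bench, 240 x 260 mm, its top 24 mm above the bench, with a thin bright metal disc 150 mm in diameter let into it. Origin at the centre of its underside.
- dish: The open round dish, clear plastic with a pinkish floor, 60 mm in diameter, 15 mm high, wall 2 mm, 30 g, standing loose on the warm stage. Origin at the centre of its underside, z up.
- dish_mouth (a point): Centre of the open dish's mouth, at the height of its rim (15 mm above its underside, 39 mm above the bench).
- small_dish: Bystander: small dish closed with a white lid, 40 mm in diameter, 12 mm high, on the warm stage beside the open dish. Origin at the centre of its underside.
- marker: Bystander: thick smooth marker pen with a plain grey cap 18 mm in diameter, 155 mm long, standing in the rack; its top is 163 mm above the bench. Origin at its lower end, z up along it.
- spatula: Bystander: steel spatula standing in the rack with a flat blade 14 x 3 x 34 mm at the top, which ends 179 mm above the bench. Origin 20 mm below its lower end, on its axis, z up along it.
- bottle: Bystander: amber glass bottle with a white cap, 56 mm in diameter, 115 mm high, on the bench on the far side. Origin at the centre of its underside.
Not all that is in view belongs to the job. What is shaped like the dish but purple is not meant.

How it is judged:
On the way:
1. the pipette is drawn wholly out of the rack, in the gripper (z of pipette in the frame of rack above 0.11 m and contact force between pipette and the fingers above 0.5 N and contact force between pipette and rack below 0.1 N), for 0.1 s.
At the end, for the whole second after the job is handed in: Pipette held still by the gripper alone, 33 to 57 degrees off vertical, tip down; tip within 15 mm (horizontally) of the open dish's centre and 10 to 45 mm above its rim; the dish within 12 mm, and small dish, bottle, marker and spatula within 15 mm, of where they began (angle between pipette's own z axis and vertical between 0.58 and 0.99 rad and horizontal distance between pipette and dish_mouth below 0.015 m and z of pipette in the frame of dish_mouth between 0.01 and 0.045 m and contact force between pipette and the fingers above 0.5 N and linear speed of pipette below 0.03 m/s and angular speed of pipette below 0.2 rad/s and contact force between pipette and rack below 0.1 N and contact force between pipette and warm_stage below 0.1 N and contact force between pipette and dish below 0.1 N and contact force between pipette and small_dish below 0.1 N and contact force between pipette and marker below 0.1 N and contact force between pipette and spatula below 0.1 N and contact force between pipette and bottle below 0.1 N and distance of dish from where it was at the start of the episode below 0.012 m and distance of each of small_dish, bottle, marker, spatula from where it was at the start of the episode below 0.015 m); the arm keeps its last pose, push and grip.
It fails at once if the pipette strikes the open dish (contact force between pipette and dish above 0.3 N).
It fails at once if the open dish is shifted (distance of dish from where it was at the start of the episode above 0.012 m).
It fails at once if a bystander is shifted, lifted or toppled (distance of any of small_dish, bottle, marker, spatula from where it was at the start of the episode above 0.02 m or angle between any of bottle, marker, spatula's own z axis and vertical above 0.3 rad).
It also fails if it takes over 35 s, if anything falls off the work surface, if the arm or the gripper's body presses on something with over 40 N, if the wrist force passes 120 N, or if a joint passes its speed limit or range.

## Working session

There is one attempt and no reset: what is moved stays moved. The work goes in short steps, Python scripts to look and compute and a tool call to move; the robot and the scene stay as the last step left them, time stands still between calls to the robot, and variables do not carry over. Pictures are saved under pics/ and viewed, and the job is handed in when it is done.

Besides the shell and the picture viewer there is one more tool, called after "Emit:" by a JSON object that holds its "op" and its "data". carry_out: Moves the arm, as the interface text tells. Its arguments: {"type":"object","properties":{"commands":{"type":"array","items":{"type":"array","items":{"type":"number"}}},"fingers":{"type":"number"},"grip_force":{"type":"number"}},"required":["commands"]}

```bash
mkdir -p pics; python3 - <<'E'
from plant import r
import cv2
s=r.get_state(); print({k:s[k] for k in ("clock","tool_pos","eef_rot","opening","q","contact_force")})
for n in ("scene","top"):
    p=r.snapshot(n); cv2.imwrite(f"pics/{n}0.png",p["img"])
    for l in ("pipette","dish","rack","marker","spatula","small_dish","bottle","warm_stage"):
        print(n,l,[(round(d["p"],2),[round(float(v),3) for v in d["xyz"]]) for d in r.spot_point(p,l)[:3]])
    for l in ("pipette_grip","dish_mouth"):
        print(n,l,[(round(d["p"],2),[round(float(v),3) for v in d["xyz"]]) for d in r.spot_point(p,l)[:3]])
print(r.get_state()["clock"])
E
```

```text
{'clock': 0.0, 'tool_pos': array([ 0.1921032 , -0.59409988,  0.23790513]), 'eef_rot': array([ 9.87787785e-01,  1.55802624e-01, -1.98310398e-04, -8.91632025e-04]), 'opening': 1.0010140867409225, 'q': array([ 1.29177731,  0.69001121, -0.19449927,  1.56629723,  0.15727021,
        0.90249814, -0.21508781]), 'contact_force': array([ 0.18441194, -0.36561966, -0.89362676])}
scene pipette [(0.81, [0.56, 0.202, 0.009])]
scene dish [(0.67, [0.567, -0.167, 0.024]), (0.62, [0.533, 0.002, -0.001])]
scene rack [(0.89, [0.567, 0.261, 0.003])]
scene marker [(0.61, [0.586, 0.33, 0.008])]
scene spatula [(0.73, [0.574, 0.266, 0.016]), (0.7, [0.556, 0.204, 0.007])]
scene small_dish [(0.54, [0.528, -0.296, 0.025])]
scene bottle [(0.59, [0.817, 0.101, 0.002])]
scene warm_stage [(0.63, [0.573, -0.202, 0.002])]
scene pipette_grip [(0.75, [0.552, 0.205, 0.137])]
scene dish_mouth [(0.59, [0.532, 0.002, 0.017]), (0.55, [0.568, -0.164, 0.033])]
top pipette [(0.68, [0.572, 0.266, -0.001]), (0.6, [0.554, 0.202, 0.006]), (0.17, [0.815, 0.099, -0.002])]
top dish [(0.92, [0.561, -0.163, 0.029]), (0.7, [0.529, 0.003, 0.002])]
top rack [(0.85, [0.571, 0.263, -0.003])]
top marker [(0.41, [0.587, 0.329, 0.012]), (0.34, [0.571, 0.268, 0.008])]
top spatula [(0.59, [0.573, 0.267, 0.01])]
top small_dish [(0.55, [0.529, -0.296, 0.022])]
top bottle [(0.96, [0.816, 0.098, 0.001])]
top warm_stage [(0.84, [0.579, -0.195, -0.003])]
top pipette_grip [(0.46, [0.556, 0.205, 0.139]), (0.39, [0.566, -0.163, 0.041])]
top dish_mouth [(0.85, [0.532, 0.003, 0.015]), (0.7, [0.813, 0.096, 0.001])]
1.1
```

View pictures.

View pics/scene0.png

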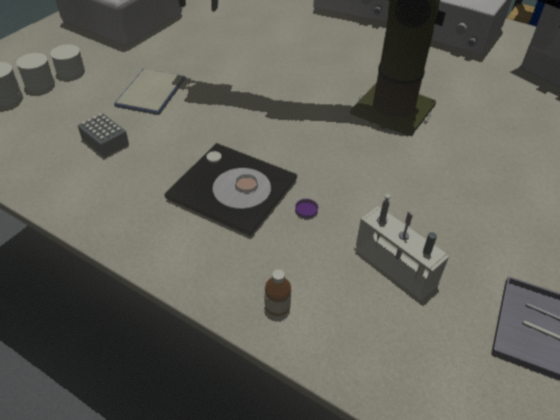

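View pics/top0.png

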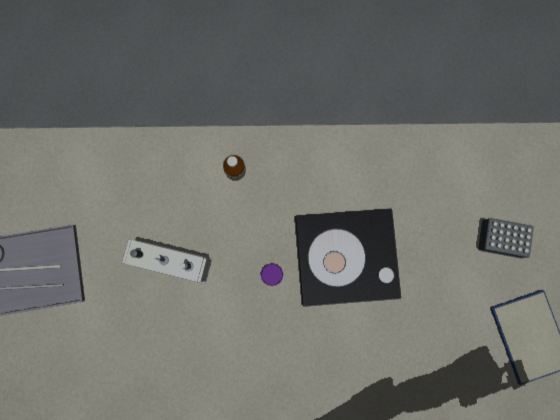

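```bash
python3 - <<'E'
from plant import r
import cv2,numpy as np
for n in ("scene","top"):
    p=r.snapshot(n); np.savez(f"{n}.npz",K=p["intrinsics"],E=p["extrinsics"],img=p["img"])
    K=np.array(p["intrinsics"]);E=np.linalg.inv(p["extrinsics"])
    for P in ([.555,.204,.184],[.572,.266,.179],[.587,.33,.163],[.555,.204,.105],[.565,-.164,.039],[.531,.003,.015]):
        c=K@(E@np.r_[P,1])[:3]; print(n,P,(c[:2]/c[2]).round(1))
    c=p["img"][0:420]
E
```

```text
scene [0.555, 0.204, 0.184] [386.6 194.6]
scene [0.572, 0.266, 0.179] [409.8 212.6]
scene [0.587, 0.33, 0.163] [434.2 235. ]
scene [0.555, 0.204, 0.105] [380.8 219.6]
scene [0.565, -0.164, 0.039] [245.3 180.8]
scene [0.531, 0.003, 0.015] [307.3 205.5]
top [0.555, 0.204, 0.184] [182.6 265.4]
top [0.572, 0.266, 0.179] [156.2 258.5]
top [0.587, 0.33, 0.163] [130.5 252.8]
top [0.555, 0.204, 0.105] [188.2 266.3]
top [0.565, -0.164, 0.039] [334.2 260.9]
top [0.531, 0.003, 0.015] [270.3 275.2]
```

The scene view shows the rack with three tools at pixels (386,205), (407,222) and (430,243). The orange-floored dish on the black stage is at (246,184), and the purple look-alike is at (306,208). I'll check with a crop.

```bash
python3 - <<'E'
import cv2,numpy as np
a=np.load("scene.npz")["img"][185:305,345:455]; b=np.load("top.npz")["img"][230:290,115:215]
a=cv2.resize(a,None,fx=5,fy=5,interpolation=cv2.INTER_CUBIC)[:400]
b=cv2.resize(b,None,fx=2.4,fy=2.4)
a=cv2.convertScaleAbs(a,alpha=1.8,beta=10)
cv2.imwrite("pics/crop.png",a)
b=np.load("top.npz")["img"][230:310,115:215]
cv2.imwrite("pics/crop2.png",cv2.convertScaleAbs(cv2.resize(b,None,fx=7,fy=7,interpolation=cv2.INTER_CUBIC),alpha=1.6))
E
```

```text
(no output)
```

View pics/crop.png

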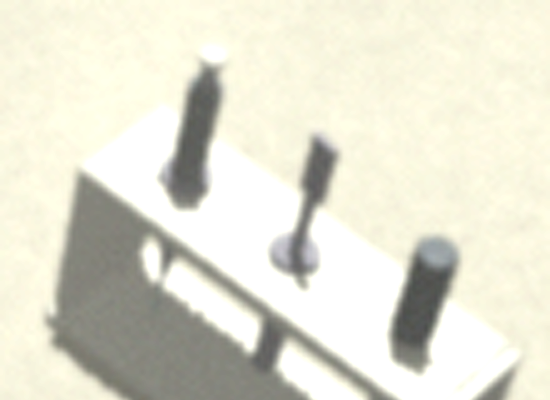

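View pics/crop2.png

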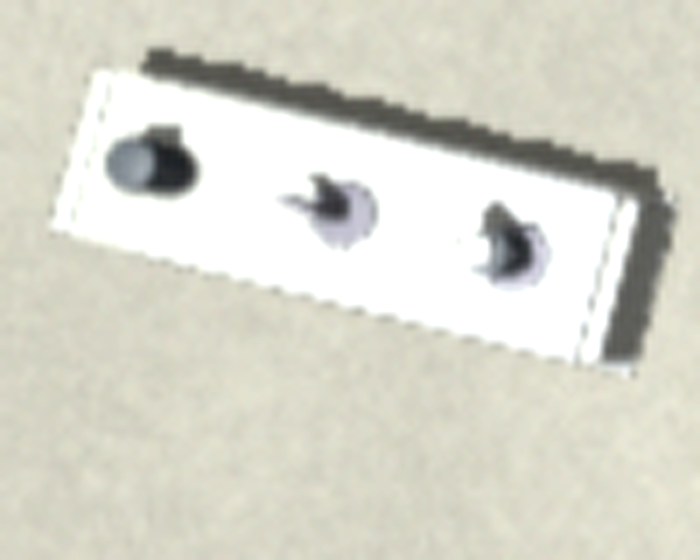

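```bash
cat > h.py <<'E'
import numpy as np
from scipy.spatial.transform import Rotation as Ro
from plant import r
def row(P,R,base=None):
    s=r.get_state(); p0=np.array(s["tool_pos"]); R0=Ro.from_quat(s["eef_rot"]).as_matrix()
    if base: p0,R0=base
    d=R0.T@(np.array(P)-p0); w=Ro.from_matrix(R0.T@R).as_rotvec(degrees=True)
    print("row",np.r_[d.round(4),w.round(2)].tolist())
def frame(y,z):
    y=np.array(y,float)/np.linalg.norm(y); z=np.array(z,float); z-=y*(y@z); z/=np.linalg.norm(z)
    return np.column_stack([np.cross(y,z),y,z])
u=np.array([.2436,.97,0]); J=np.array([.97,-.2436,0])
def tilt(deg): # tool z leans toward +u by deg
    a=np.deg2rad(deg); return frame(J,u*np.sin(a)-np.array([0,0,np.cos(a)]))
def show():
    s=r.get_state(); print(round(s["clock"],2),np.array(s["tool_pos"]).round(4),Ro.from_quat(s["eef_rot"]).as_matrix().round(3).tolist(),np.array(s["q"]).round(2),np.array(s["contact_force"]).round(1),s["opening"])
E
python3 - <<'E'
from h import *
row([.47,-.2,.30],tilt(0)); row([.555-.07*.24,.202-.07*.97,.28],tilt(20))
E
```

```text
row [0.3856, -0.2901, -0.0613, 0.0, 0.0, -57.98]
row [0.5533, -0.587, -0.0413, 10.12, 18.26, -57.37]
```

Emit:
{"op": "carry_out", "data": {"commands": [[0.386,-0.29,-0.061,0,0,-58],[0.386,-0.29,-0.061,0,0,-58],[0.386,-0.29,-0.061,0,0,-58],[0.386,-0.29,-0.061,0,0,-58],[0.386,-0.29,-0.061,0,0,-58],[0.386,-0.29,-0.061,0,0,-58],[0.386,-0.29,-0.061,0,0,-58],[0.386,-0.29,-0.061,0,0,-58],[0.386,-0.29,-0.061,0,0,-58],[0.386,-0.29,-0.061,0,0,-58],[0.386,-0.29,-0.061,0,0,-58],[0.386,-0.29,-0.061,0,0,-58]], "fingers": 0}}

```text
clock: 2.4
tool_pos: [0.4706, -0.1996, 0.2998]
eef_rot: [0.788, 0.616, -0.0, 0.0]
contact_force: [0.5, -0.3, -0.6]
opening: 1.001
```

```bash
python3 - <<'E'
from h import *
import cv2
show()
# standoff: grasp point 0.12 behind along tool z
R=tilt(20); row(np.array([.555,.202,.148])-R[:,2]*(.11-.019),R)
p=r.snapshot("wrist"); cv2.imwrite("pics/w0.png",p["img"]); print(p["tool_from_camera"])
E
```

```text
2.4 [ 0.4706 -0.1996  0.2998] [[0.241, 0.97, -0.0], [0.97, -0.241, -0.001], [-0.001, 0.0, -1.0]] [ 0.64  0.49 -0.51  1.81  0.3   0.91 -0.25] [ 0.5 -0.3 -0.6] 1.0013709912849786
row [0.379, -0.0151, 0.0661, -0.02, 20.04, 0.13]
[[-5.80557368e-04 -9.62773697e-01 -2.70308104e-01  6.81458843e-02]
 [ 9.99999786e-01 -4.77367495e-04 -4.47490750e-04  2.06933649e-03]
 [ 3.01796022e-04 -2.70308305e-01  9.62773768e-01 -1.45798348e-01]
 [ 0.00000000e+00  0.00000000e+00  0.00000000e+00  1.00000000e+00]]
```

Emit:
{"op": "carry_out", "data": {"commands": [[0.379,-0.015,0.02,0,20,0],[0.379,-0.015,0.02,0,20,0],[0.379,-0.015,0.02,0,20,0],[0.379,-0.015,0.02,0,20,0],[0.379,-0.015,0.02,0,20,0],[0.379,-0.015,0.02,0,20,0],[0.379,-0.015,0.02,0,20,0],[0.379,-0.015,0.02,0,20,0],[0.379,-0.015,0.066,0,20,0],[0.379,-0.015,0.066,0,20,0],[0.379,-0.015,0.066,0,20,0],[0.379,-0.015,0.066,0,20,0]]}}

```text
clock: 3.65
tool_pos: [0.5491, 0.1696, 0.235]
eef_rot: [0.777, 0.605, 0.138, -0.106]
contact_force: [-0.1, 0.4, 0.3]
opening: 0.999
```

```bash
python3 - <<'E'
from h import *
import cv2
show(); s=r.get_state()
p=r.snapshot("wrist"); img=p["img"].copy()
T=np.eye(4);T[:3,:3]=Ro.from_quat(s["eef_rot"]).as_matrix();T[:3,3]=s["tool_pos"]
E=T@p["tool_from_camera"]; Ei=np.linalg.inv(E);K=p["intrinsics"]
for P in ([.555,.202,.184],[.555,.202,.148],[.555,.202,.105]):
    c=K@(Ei@np.r_[P,1])[:3]; c=c[:2]/c[2]; print(P,c.round(1)); cv2.circle(img,tuple(int(v) for v in c),4,(0,0,255),1)
cv2.imwrite("pics/w1.png",img); np.savez("w1.npz",K=K,E=E,img=p["img"])
for l in ("pipette","pipette_grip"): print(l,[(round(d["p"],2),np.round(d["xyz"],3)) for d in r.spot_point(p,l)[:3]])
E
```

```text
3.65 [0.5491 0.1696 0.235 ] [[0.231, 0.969, 0.086], [0.911, -0.246, 0.331], [0.342, 0.002, -0.94]] [ 0.14  0.64 -0.57  1.88  0.06  0.51 -0.6 ] [-0.1  0.4  0.3] 0.9988020961674801
[0.555, 0.202, 0.184] [269.1 203.4]
[0.555, 0.202, 0.148] [270.  207.6]
[0.555, 0.202, 0.105] [270.8 211.2]
pipette [(0.78, array([0.557, 0.207, 0.01 ]))]
pipette_grip [(0.81, array([0.556, 0.203, 0.139]))]
```

View pics/w1.png

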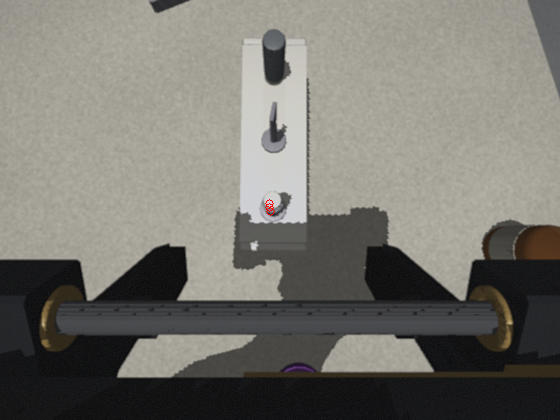

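```bash
python3 - <<'E'
from h import *
s=r.get_state(); R=tilt(20)
row(np.array([.556,.203,.147])+R[:,2]*.019,R)
E
```

```text
row [0.0011, -0.0015, 0.1132, 0.16, -0.04, -0.04]
```

Emit:
{"op": "carry_out", "data": {"commands": [[0,0,0.03,0,0,0],[0.001,-0.001,0.06,0,0,0],[0.001,-0.0015,0.08,0,0,0],[0.001,-0.0015,0.1,0,0,0],[0.001,-0.0015,0.113,0,0,0],[0.001,-0.0015,0.113,0,0,0],[0.001,-0.0015,0.113,0,0,0]]}}

```text
clock: 4.5
tool_pos: [0.5566, 0.2099, 0.1285]
eef_rot: [0.777, 0.606, 0.137, -0.107]
contact_force: [0.1, -0.5, -0.0]
opening: 1.001
```

```bash
python3 - <<'E'
from h import *
import cv2
show()
p=r.snapshot("wrist"); cv2.imwrite("pics/w2.png",p["img"])
p=r.snapshot("scene"); cv2.imwrite("pics/s2.png",cv2.resize(p["img"][130:310,320:480],None,fx=3.3,fy=3.3,interpolation=cv2.INTER_CUBIC))
E
```

```text
4.5 [0.5566 0.2099 0.1285] [[0.229, 0.97, 0.084], [0.911, -0.244, 0.332], [0.342, 0.001, -0.94]] [-0.    0.81 -0.46  1.93  0.12  0.28 -0.66] [ 0.1 -0.5 -0. ] 1.0013849596369906
```

View pics/w2.png

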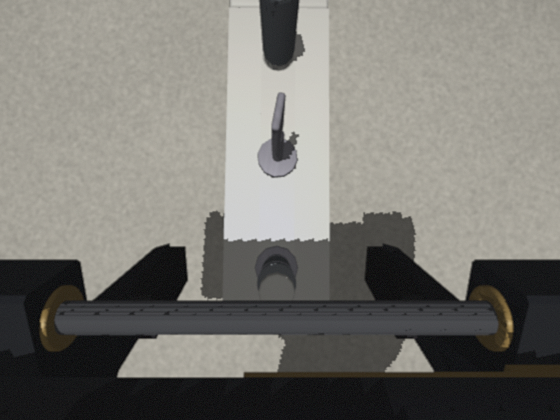

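View pics/s2.png

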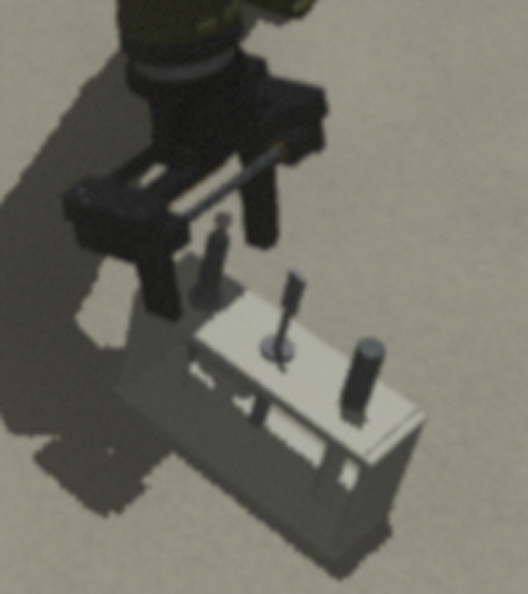

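The pipette stands centred between the fingers at wrist pixel (276,275). I'll close on it now.

Emit:
{"op": "carry_out", "data": {"commands": [[0,0,0,0,0,0],[0,0,0,0,0,0],[0,0,0,0,0,0],[0,0,0,0,0,0],[0,0,0,0,0,0],[0,0,0,0,0,0],[0,0,0,0,0,0],[0,0,0,0,0,0]], "fingers": 255, "grip_force": 25}}

```text
clock: 5.4
tool_pos: [0.5562, 0.2101, 0.1278]
eef_rot: [0.776, 0.606, 0.137, -0.107]
contact_force: [-0.6, -0.1, -0.5]
opening: 0.298
```

```bash
python3 - <<'E'
from h import *
import cv2
show()
p=r.snapshot("wrist"); cv2.imwrite("pics/w3.png",p["img"])
R=Ro.from_quat(r.get_state()["eef_rot"]).as_matrix()
print((R.T@[0,0,.01]).round(4), (R.T@[0,0,.135]).round(4))
E
```

```text
5.4 [0.5562 0.2101 0.1278] [[0.229, 0.97, 0.083], [0.912, -0.243, 0.332], [0.342, -0.0, -0.94]] [-0.    0.81 -0.46  1.93  0.12  0.27 -0.66] [-0.6 -0.1 -0.5] 0.2983445622786387
[ 0.0034  0.     -0.0094] [ 0.0462  0.     -0.1269]
```

View pics/w3.png

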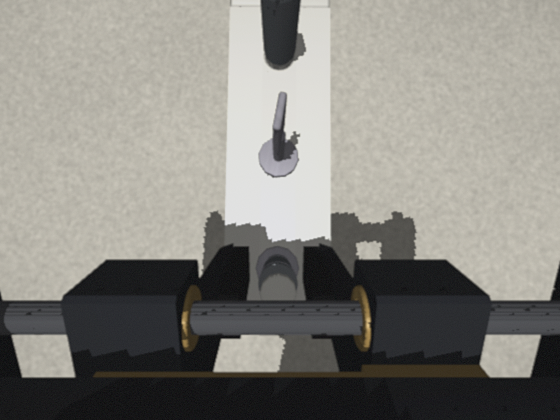

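Emit:
{"op": "carry_out", "data": {"commands": [[0,0,0,0,0,0],[0,0,0,0,0,0],[0,0,0,0,0,0],[0,0,0,0,0,0],[0,0,0,0,0,0]]}}

```text
clock: 5.95
tool_pos: [0.5562, 0.21, 0.1278]
eef_rot: [0.776, 0.606, 0.137, -0.107]
contact_force: [0.1, -0.2, -0.8]
opening: 0.163
```

Opening is 0.163, about 14.4 mm, which fits the 15 mm grip. Now I'll lift straight up.

Emit:
{"op": "carry_out", "data": {"commands": [[0,0,0,0,0,0],[0.0034,0,-0.0094,0,0,0],[0.0103,0,-0.0282,0,0,0],[0.0171,0,-0.047,0,0,0],[0.0256,0,-0.0705,0,0,0],[0.0342,0,-0.094,0,0,0],[0.0427,0,-0.1175,0,0,0],[0.0479,0,-0.1315,0,0,0],[0.0479,0,-0.1315,0,0,0],[0.0479,0,-0.1315,0,0,0]]}}

```text
clock: 6.95
tool_pos: [0.5559, 0.2099, 0.2679]
eef_rot: [0.776, 0.606, 0.137, -0.107]
contact_force: [-0.3, 0.5, -2.4]
opening: 0.159
```

```bash
python3 - <<'E'
from h import *
import cv2
show()
p=r.snapshot("wrist"); cv2.imwrite("pics/w4.png",p["img"])
p=r.snapshot("scene"); cv2.imwrite("pics/s4.png",cv2.resize(p["img"][90:300,320:480],None,fx=2.8,fy=2.8,interpolation=cv2.INTER_CUBIC))
for l in ("pipette","pipette_grip"): print(l,[(round(d["p"],2),np.round(d["xyz"],3)) for d in r.spot_point(p,l)[:3]])
E
```

```text
6.95 [0.5559 0.2099 0.2679] [[0.228, 0.97, 0.083], [0.912, -0.243, 0.331], [0.342, 0.0, -0.94]] [ 0.06  0.61 -0.56  1.8   0.04  0.6  -0.66] [-0.3  0.5 -2.4] 0.1588008286156957
pipette [(0.84, array([0.556, 0.204, 0.147])), (0.44, array([0.552, 0.205, 0.278]))]
pipette_grip [(0.52, array([0.549, 0.204, 0.279]))]
```

View pics/w4.png

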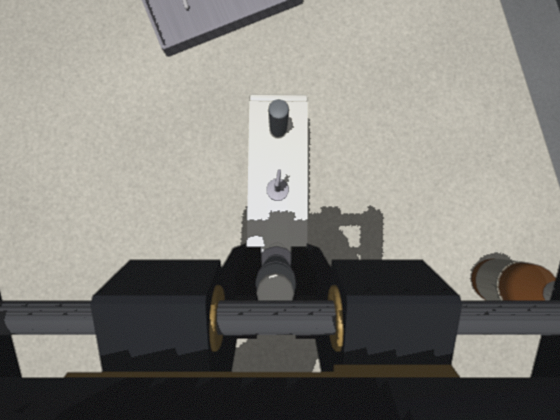

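View pics/s4.png

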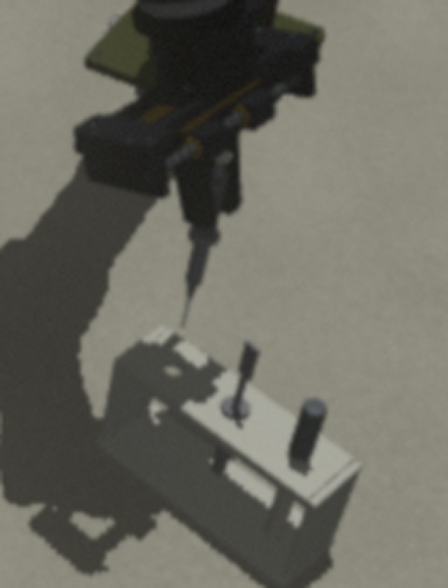

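```bash
cat >> h.py <<'E'
def tipgoal(tip_tool,target,R): return np.array(target)-R@tip_tool
E
python3 - <<'E'
from h import *
import cv2
s=r.get_state();p0=np.array(s["tool_pos"]);R0=Ro.from_quat(s["eef_rot"]).as_matrix()
tt=R0.T@(np.array([.5555,.2035,.150])-p0); ax=R0.T@[0,0,1]; print(tt,ax); np.savez("tip.npz",tt=tt,ax=ax)
R=tilt(-25); print((R@ax).round(3))
P=tipgoal(tt,[.565,-.164,.124],R); print(P); row(P,R)
d=np.load("top.npz"); c=cv2.resize(d["img"][235:290,305:365],None,fx=9,fy=9,interpolation=cv2.INTER_CUBIC); cv2.imwrite("pics/dish.png",c)
E
```

```text
[-0.04553739  0.00166806  0.10762252] [ 0.34091188 -0.0018012  -0.94009353]
[0.17  0.685 0.708]
[ 0.58451382 -0.07944883  0.20229019]
row [-0.279, 0.0985, -0.0329, -0.1, -44.94, 0.03]
```

View pics/dish.png

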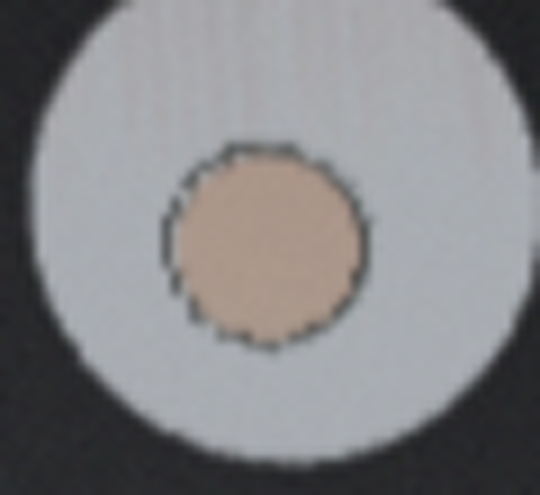

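Emit:
{"op": "carry_out", "data": {"commands": [[-0.05,0,-0.02,0,-8,0],[-0.09,0.02,-0.035,0,-16,0],[-0.13,0.04,-0.035,0,-24,0],[-0.17,0.06,-0.035,0,-32,0],[-0.21,0.075,-0.035,0,-39,0],[-0.25,0.09,-0.033,0,-43,0],[-0.27,0.0985,-0.033,0,-45,0],[-0.279,0.0985,-0.033,0,-45,0],[-0.279,0.0985,-0.033,0,-45,0],[-0.279,0.0985,-0.033,0,-45,0],[-0.279,0.0985,-0.033,0,-45,0]]}}

```text
clock: 8.25
tool_pos: [0.5857, -0.0777, 0.2043]
eef_rot: [0.77, 0.601, -0.169, 0.133]
contact_force: [0.0, 0.2, -0.2]
opening: 0.159
```

```bash
python3 - <<'E'
from h import *
import cv2
show()
s=r.get_state();p0=np.array(s["tool_pos"]);R0=Ro.from_quat(s["eef_rot"]).as_matrix()
tt=np.load("tip.npz")["tt"]; tip=p0+R0@tt; print("tip est",tip)
d=np.load("top.npz"); K,E=d["K"],d["E"]; v=E[:3,:3]@np.linalg.inv(K)@[334.3,262.,1]; o=E[:3,3]; print("dish top",(o+v*(.031-o[2])/v[2]))
for n in ("scene","top"):
    p=r.snapshot(n); np.savez(n+"5.npz",img=p["img"],K=p["intrinsics"],E=p["extrinsics"])
    Ei=np.linalg.inv(p["extrinsics"]); c=p["intrinsics"]@(Ei@np.r_[tip,1])[:3]; print(n,"tip px",c[:2]/c[2])
    for l in ("pipette","dish","dish_mouth"): print(l,[(round(q["p"],2),np.round(q["xyz"],3)) for q in r.spot_point(p,l)[:3]])
    y,x=(110,180) if n=="scene" else (200,270)
    cv2.imwrite(f"pics/{n}5.png",cv2.resize(p["img"][y:y+110,x:x+130],None,fx=5,fy=5,interpolation=cv2.INTER_CUBIC))
E
```

```text
8.25 [ 0.5857 -0.0777  0.2043] [[0.22, 0.97, -0.1], [0.88, -0.242, -0.408], [-0.42, 0.001, -0.907]] [-0.11  0.76 -0.1   1.64  0.55  1.01 -0.79] [ 0.   0.2 -0.2] 0.15906153030572268
tip est [ 0.56644037 -0.16213338  0.12576166]
dish top [ 0.56252649 -0.16525266  0.031     ]
scene tip px [244.76344684 155.62675938]
pipette []
dish [(0.95, array([ 0.535,  0.004, -0.002])), (0.61, array([ 0.565, -0.166,  0.024])), (0.45, array([0.817, 0.1  , 0.   ]))]
dish_mouth [(0.87, array([ 0.566, -0.163,  0.034])), (0.57, array([0.537, 0.003, 0.019]))]
top tip px [337.58783919 259.05001269]
pipette [(0.68, array([ 0.564, -0.163,  0.118]))]
dish [(0.56, array([ 0.562, -0.163,  0.03 ]))]
dish_mouth [(0.96, array([ 0.564, -0.165,  0.039]))]
```

View pics/scene5.png

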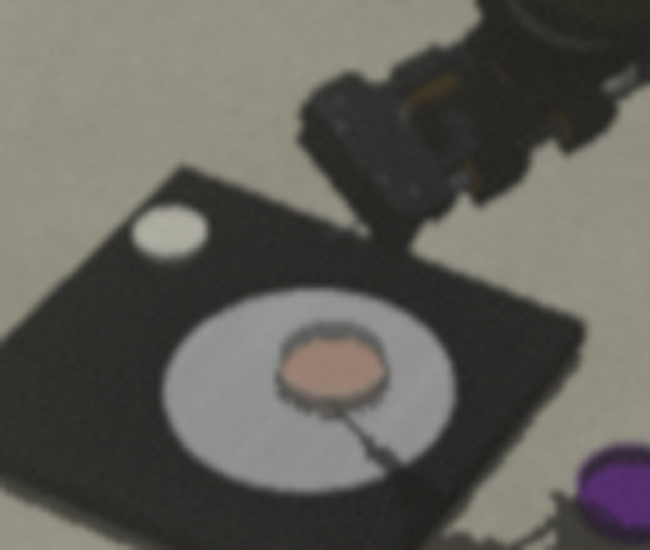

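View pics/top5.png

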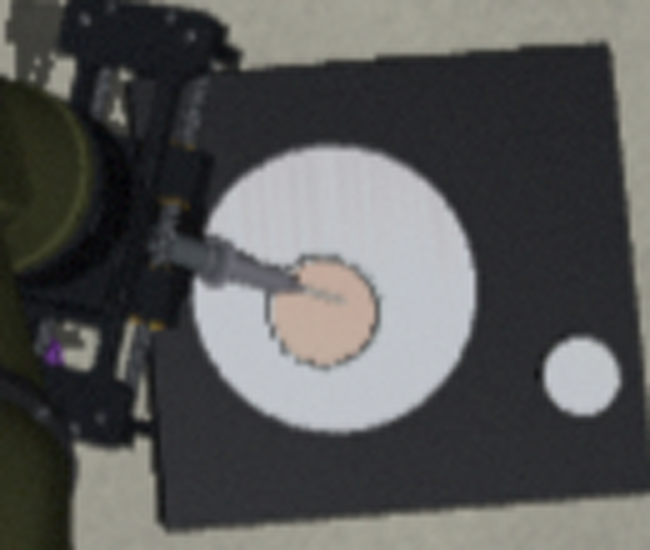

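```bash
python3 - <<'E'
from h import *
s=r.get_state();p0=np.array(s["tool_pos"]);R0=Ro.from_quat(s["eef_rot"]).as_matrix()
row(p0+[-.0015,-.001,-.04],R0);row(p0+[-.0015,-.001,-.06],R0)
E
```

```text
row [0.0157, -0.0012, 0.0368, 0.0, 0.0, 0.0]
row [0.0241, -0.0012, 0.0549, 0.0, 0.0, 0.0]
```

Emit:
{"op": "carry_out", "data": {"commands": [[0.004,-0.0012,0.009,0,0,0],[0.01,-0.0012,0.023,0,0,0],[0.0157,-0.0012,0.037,0,0,0],[0.02,-0.0012,0.046,0,0,0],[0.023,-0.0012,0.052,0,0,0],[0.024,-0.0012,0.055,0,0,0],[0.024,-0.0012,0.055,0,0,0],[0.024,-0.0012,0.055,0,0,0],[0.024,-0.0012,0.055,0,0,0]]}}

```text
clock: 9.55
tool_pos: [0.5841, -0.0803, 0.1439]
eef_rot: [0.77, 0.6, -0.17, 0.133]
contact_force: [0.7, 0.6, -0.5]
opening: 0.16
```

```bash
python3 - <<'E'
from h import *
import cv2
show()
s=r.get_state();p0=np.array(s["tool_pos"]);R0=Ro.from_quat(s["eef_rot"]).as_matrix()
t=np.load("tip.npz"); tip=p0+R0@t["tt"]; a=R0@t["ax"]; print("tip est",tip,"tilt",np.degrees(np.arccos(a[2])))
for n in ("scene","top"):
    p=r.snapshot(n)
    Ei=np.linalg.inv(p["extrinsics"]); 
    for q in (tip,tip+a*.055): c=p["intrinsics"]@(Ei@np.r_[q,1])[:3]; print(n,"px",c[:2]/c[2])
    for l in ("pipette","dish_mouth"): print(l,[(round(q["p"],2),np.round(q["xyz"],3)) for q in r.spot_point(p,l)[:3]])
    y,x=(130,200) if n=="scene" else (220,290)
    c=cv2.resize(p["img"][y:y+80,x:x+100],None,fx=7,fy=7,interpolation=cv2.INTER_CUBIC)
    cv2.imwrite(f"pics/{n}6.png",cv2.convertScaleAbs(c,alpha=1.6))
E
```

```text
9.55 [ 0.5841 -0.0803  0.1439] [[0.221, 0.97, -0.102], [0.879, -0.243, -0.41], [-0.422, 0.001, -0.906]] [-0.12  0.84 -0.07  1.69  0.59  0.9  -0.86] [ 0.7  0.6 -0.5] 0.15993689733249503
tip est [ 0.56469101 -0.16482529  0.06562965] tilt 44.916003937888654
scene px [244.88289206 172.9813736 ]
scene px [254.85768338 169.13217529]
pipette []
dish_mouth [(0.92, array([0.535, 0.003, 0.02 ])), (0.77, array([ 0.565, -0.161,  0.034])), (0.56, array([ 0.816,  0.1  , -0.001]))]
top px [335.71719722 260.67855837]
top px [322.34359646 256.55639243]
pipette [(0.68, array([ 0.566, -0.165,  0.06 ]))]
dish_mouth [(0.65, array([ 0.562, -0.163,  0.045]))]
```

View pics/scene6.png

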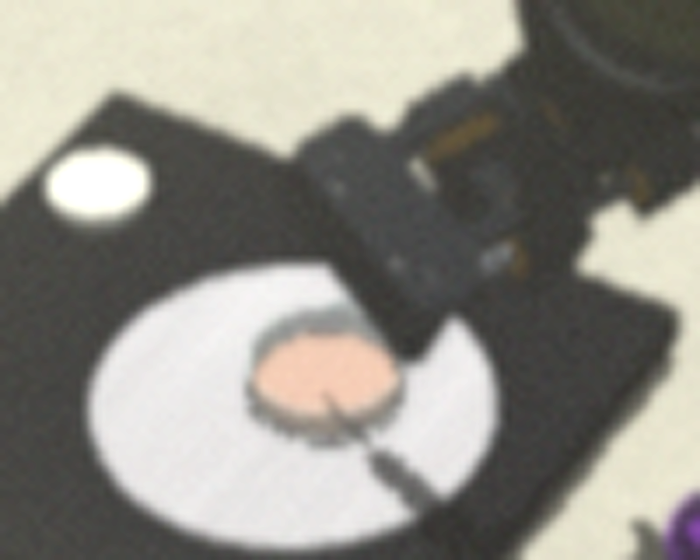

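View pics/top6.png

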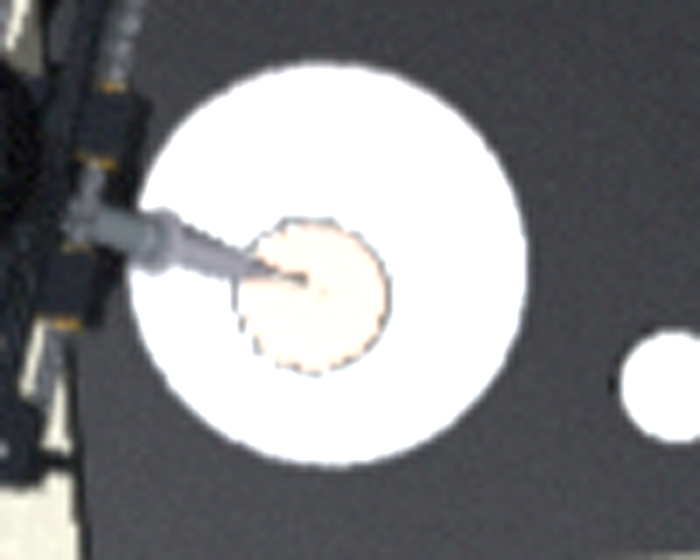

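```bash
python3 - <<'E'
from h import *
show(); print(np.abs(r.get_state()["qd"]).max()); print(r.finish_job()); show()
E
```

```text
9.85 [ 0.5838 -0.0803  0.1436] [[0.221, 0.97, -0.102], [0.879, -0.243, -0.41], [-0.423, 0.0, -0.906]] [-0.12  0.84 -0.07  1.69  0.59  0.9  -0.86] [ 0.4 -0.5 -0. ] 0.16356808241218976
0.0027896807313189283
the job is handed in; nothing more can be done
None
the job is handed in; nothing more can be done
```

I drew the pipette up out of the rack with a 25 N grip, leaned it over and brought its tip above the open dish on the warm stage. The job was handed in at 9.85 s of the 35 s allowed, and `finish_job` gives no verdict.

Last checks before handing in:
- **Lean:** about 45° off vertical, tip down.
- **Tip position:** about (0.565, -0.165, 0.065) m. That is within roughly 5 mm of the dish centre and about 26 mm above its rim. It is worked out from the arm's pose.
- **Grip and stillness:** gripper opening 0.16, holding the pipette, with joint speeds below 0.003 rad/s.
- **Surroundings:** the dish and small dish look unmoved in the last pictures, and the network puts the bottle within 1 mm of where it was. The marker and spatula were last seen standing in the rack after the lift and were not rechecked after that.

Two checks were weaker. The scene-camera network did not find the tilted pipette, and I could not make out the glass tip directly in that view. Its height therefore rests on the arm's pose and the top view, where the network put the tip about 5 mm lower (0.060 m), still inside the limits. Dish-centre estimates from the two cameras differed by about 3 mm.

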